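# Set out a stripped gear drive for inspection

## Task

The engine's gear drive has been stripped: set its three toothed gears out on the sloped inspection stand, each in the bay made for its size, hub up, lying flat on the board and down against the lip. Lay the two ball bearings flat in the parts tray, one in each compartment. Leave the pulley, the piston and the oil filter where they are.

Things in the scene. Friction and masses are not known exactly. Their poses are not given: they have to be found in the camera images.
- gear_large: The largest steel spur gear: toothed rim 64 mm across (over the tooth tips) and 14 mm thick (30 teeth), with a plain round hub on its upper side, 28 mm across, rising from the rim's upper face to 36 mm above the underside. Starts lying flat, hub up. Origin: centre of the underside; z is the axis, pointing out of the hub.
- gear_medium: The middle-sized steel spur gear: toothed rim 52 mm across (over the tooth tips) and 14 mm thick (24 teeth), with a plain round hub on its upper side, 26 mm across, rising from the rim's upper face to 36 mm above the underside. Starts lying flat, hub up. Origin: centre of the underside; z is the axis, pointing out of the hub.
- gear_small: The smallest steel spur gear: toothed rim 40 mm across (over the tooth tips) and 14 mm thick (18 teeth), with a plain round hub on its upper side, 24 mm across, rising from the rim's upper face to 36 mm above the underside. Starts lying flat, hub up. Origin: centre of the underside; z is the axis, pointing out of the hub.
- bearing_large: The larger of the two ball bearings: a plain steel ring with a dark seal between its races, 52 mm outside, bore 25 mm, 15 mm thick, no teeth and no hub. Lies flat. Origin: centre of the underside; z is its axis.
- bearing_small: The smaller of the two ball bearings: a plain steel ring with a dark seal between its races, 40 mm outside, bore 17 mm, 12 mm thick, no teeth and no hub. Lies flat. Origin: centre of the underside; z is its axis.
- stand: Fixed wooden stand, 214 (y) x 103 (x), 61 mm tall: a smooth white board at 25 deg. Origin: underside centre; x level, towards its high back edge, y left, z up. Board surface runs from the lip's foot (x -45, z 16 mm) up to (41, 56). Lip 12, fences 10 mm above the board. Bays: wide, 78 mm at y +64 (large gear); 66 at y -12 (medium); 54 at y -76 (small). Slippery: a gear let go slides down to the lip.
- tray: The parts tray, fixed to the bench: a blue open plastic tray 120 mm (x) by 200 mm (y), 30 mm tall, walls and floor 4 mm thick. One cross wall at y = 0, as tall as the sides, makes two equal compartments, each 112 mm by 94 mm clear, centred at y = +49 and -49 mm. Origin: centre of the underside, on the bench; z up.
- pulley: Bystander: an aluminium V-belt pulley, 56 mm across and 20 mm thick with a smooth grooved rim (no teeth) and a short hub, 25 mm across, up to 28 mm. Origin: centre of the underside. To be left alone.
- piston: Bystander: an aluminium engine piston with three ring grooves standing crown up, 52 mm across, 46 mm tall. Origin: centre of the underside. To be left alone.
- oil_filter: Bystander: a black spin-on oil filter canister standing on its flange, 65 mm across, 68 mm tall. Origin: centre of the underside. To be left alone.
There are look-alikes about, which are no part of the job. Leave any brown or green look-alike of the gear_medium alone.

How it is judged:
By the outcome, as a careful person would: the job done as asked, in the order asked, and still so for the second after the job is handed in, with the robot touching nothing.
It also fails if it takes over 106 s, if anything falls off the work surface, if the arm or the gripper's body presses on something with over 40 N, if the wrist force passes 120 N, or if a joint passes its speed limit or range.

## Robot

A 6-joint arm with a two-finger parallel gripper is mounted at the origin on the work surface. World frame = base frame: x ahead of the robot, y to its left, z up, the work surface at z = 0. Lengths are in m, angles in rad, forces in N, time in s.
With the tool pointing down it reaches from about 0.425 to 0.95 m from the base axis. Payload 3.5 kg.
Tool frame: the origin (TCP) lies between the finger pads; the fingertips stand 17 mm ahead of it and the grasp point (between the pads) lies 2 mm behind it (ctrl.tip_reach is the distance from the TCP to the fingertips, in m); z points along the fingers, y is the direction in which the jaws open and shut (so a half turn about z gives the same grasp; the last joint's range is limited). The gripper opens to 85 mm and grips with 20 to 120 N. Pads are 22 mm wide; open, the fingers measure 114 mm over their backs; the gripper's body (76 mm by 85 mm) begins 54 mm behind the grasp point. The pads swing forward as they close: fully open they stand 13 mm farther back than shut.
Start: joints at [0.981, 0.286, 1.577, -0, 1.279, -0.15], TCP at [0.287, 0.611, 0.217] pointing down, gripper open.
Joint ranges: [-2.77, 2.77], [-0.9, 2.22], [0.21, 2.48], [-1.53, 4.67], [0.24, 2.81], [-2.84, 2.84]. Speed limits (rad/s): [2.79, 2.79, 3.14, 3.14, 3.14, 3.14].

## Interface

Orientations are given as a unit quaternion [x, y, z, w].
In Python, from plant import monitor, imaging, workorder, ctrl gives the robot as it stands.
- The arm moves only by the tool send_rows, never from a script. Its argument "rows" is a list of rows, each a list of 4 numbers: the shift along the world's x, y, z normalised to -1 to 1, where 1 is 0.3 m, then the turn about the world's z normalised to -1 to 1, where 1 is 360 degrees. A call has 1 to 20 rows; each row is the pose to reach, as a shift and turn from the pose commanded when the call began, turning the shorter way round; what a row does not reach only later rows make up. A row lasts 1/8 s, in which the tool goes at most 62.5 mm and 10.7 degrees, less where a joint would pass 70% of its speed; a pose out of reach is approached as far as the arm can. A call with a number of a shift or a turn outside -1 to 1 is refused whole. A call with a gripper value outside its range is refused whole. "jaw" is the closure, from 0 (fully open) to 1 (shut), set as the call begins (left out, the last holds). The fingers move at their own pace and stop on an object; "newtons" is the grip in N (left out, the last holds). Time passes only in rows, so rows that repeat a pose let the fingers close. It gives the time, the measured TCP pose, the force and the opening at its end, in the units of the state.
- monitor.get_state(): the state, without advancing time (a new reading comes with each control period).
- imaging.read_camera(name): name is "scene" or "side" or "wrist"; returns the picture (384x512x3 uint8, red, green, blue); there is no depth.
- imaging.calibration(name): a dict with "intrinsics" (3x3 intrinsics, pixels), "cam_to_world" (4x4, takes a point from camera to world coordinates). Camera axes: x right, y up, looking along -z (the intrinsics and any distortion apply to the point x, -y, -z); pixel columns grow to the right and rows downward; lengths in m; the calibration is good to about 2 mm. A picture is of the moment at which its call begins: read the wrist's pose just before it. calibration takes no time and is no camera call; for the wrist camera it gives the pose at the moment of the call.
- workorder.sign_off(): hands the job in, once; it reports no verdict.
The state is a dict: "time": time; "qpos": joint angles; "dq": joint speeds; "joint_efforts": joint torques, N m; "eef_pos": TCP position; "tcp_rot": TCP orientation; "contact_force": force on the tool from outside, world axes, zero at the start; "wrist_torque": the same for the moment, N m; "opening": opening from 0.0 (shut) to 1.0 (fully open).
Only numpy, scipy, OpenCV 4.12 (cv2) and the standard library are available. Lean on these libraries where they do the work, as an engineer would, in place of code of your own. Each camera call takes 0.05 s, during which the arm holds its last target.

## Working session

There is one attempt and no reset: what is moved stays moved. The work goes in short steps, Python scripts to look and compute and a tool call to move; the robot and the scene stay as the last step left them, time stands still between calls to the robot, and variables do not carry over. Pictures are saved under pics/ and viewed, and the job is handed in when it is done.

Besides the shell and the picture viewer there is one more tool, called after ">>>" as name(argument=value, ...) on one line, values as JSON. send_rows: Moves the arm, as the interface text tells. Scaled input: -1 to 1 covers 0.3 m each way for a shift and 360 degrees each way for a turn. Its arguments: {"type":"object","properties":{"rows":{"type":"array"},"jaw":{"type":"number"},"newtons":{"type":"number"}},"required":["rows"]}

```bash
mkdir -p pics; ls
python3 - <<'E'
from plant import monitor, imaging, workorder, ctrl
import cv2,numpy as np
print(monitor.get_state()); print(ctrl.tip_reach)
for n in ["scene","side","wrist"]:
    c=imaging.calibration(n); im=imaging.read_camera(n)
    print(n,np.round(c["intrinsics"],1).tolist(),np.round(c["cam_to_world"],4).tolist(), [k for k in c])
    cv2.imwrite(f"pics/{n}0.png",im[:,:,::-1])
E
```

```text
pics
{'time': 0.0, 'qpos': array([ 9.80990474e-01,  2.87210059e-01,  1.57819267e+00,  2.28550158e-05,
        1.27855342e+00, -1.50034918e-01]), 'dq': array([-0.00086084,  0.00114002, -0.00054732, -0.00071996, -0.0005168 ,
        0.00090504]), 'joint_efforts': array([ 2.70867122e-04, -4.06000650e+01, -2.92621458e+01, -1.50534015e-04,
        5.76405495e-03,  1.47662712e-05]), 'eef_pos': array([0.28697348, 0.61020295, 0.21590911]), 'tcp_rot': array([ 2.18120923e-01,  9.75921035e-01, -1.09785790e-03, -4.37450816e-04]), 'contact_force': array([ 0.69285981, -0.59572452,  0.53841919]), 'wrist_torque': array([ 0.01055572,  0.00222464, -0.0507794 ]), 'opening': 1.001115729888283}
0.017
scene [[387.0, 0.0, 257.6], [0.0, 387.0, 188.5], [0.0, 0.0, 1.0]] [[-0.8052, -0.3572, 0.4733, 0.9588], [0.5929, -0.4715, 0.6529, 0.6394], [-0.0101, 0.8063, 0.5914, 0.5788], [0.0, 0.0, 0.0, 1.0]] ['intrinsics', 'cam_to_world']
side [[487.5, 0.0, 259.3], [0.0, 487.5, 184.8], [0.0, 0.0, 1.0]] [[0.8827, 0.3018, -0.3603, 0.2068], [-0.4699, 0.5834, -0.6625, -0.5883], [0.0102, 0.754, 0.6567, 0.6633], [0.0, 0.0, 0.0, 1.0]] ['intrinsics', 'cam_to_world']
wrist [[317.5, 0.0, 252.2], [0.0, 317.5, 187.1], [0.0, 0.0, 1.0]] [[0.4251, -0.8705, -0.2482, 0.2247], [0.9052, 0.408, 0.1192, 0.6409], [-0.0025, -0.2753, 0.9614, 0.373], [0.0, 0.0, 0.0, 1.0]] ['intrinsics', 'cam_to_world']
```

View pics/scene0.png

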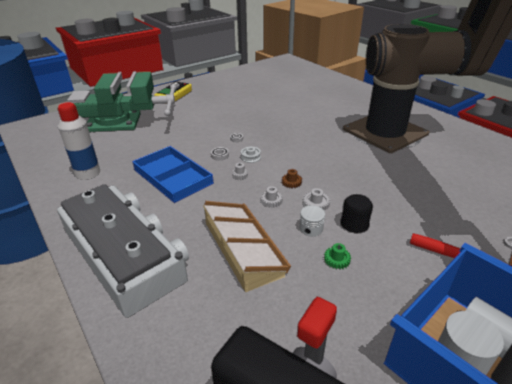

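View pics/side0.png

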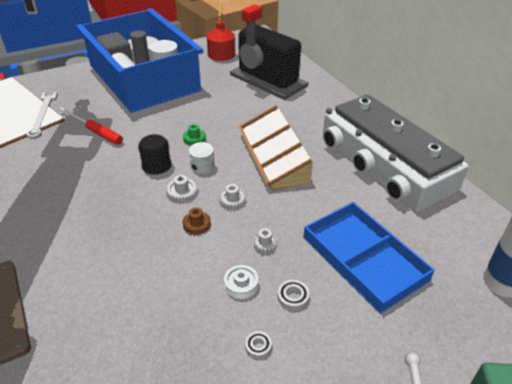

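View pics/wrist0.png

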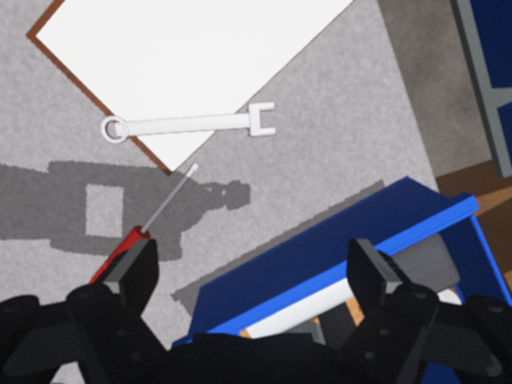

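```bash
cat > h.py <<'E'
import cv2,numpy as np
from plant import monitor, imaging, workorder, ctrl
def ray(c,u,v):
    K=c["intrinsics"];T=c["cam_to_world"]
    d=np.array([(u-K[0,2])/K[0,0],-(v-K[1,2])/K[1,1],-1.0]);return T[:3,3],T[:3,:3]@d
def onz(c,u,v,z):
    o,d=ray(c,u,v);return o+d*(z-o[2])/d[2]
def two(c1,p1,c2,p2):
    o1,d1=ray(c1,*p1);o2,d2=ray(c2,*p2)
    s=np.linalg.lstsq(np.c_[d1,-d2],o2-o1,rcond=None)[0]
    a=o1+s[0]*d1;b=o2+s[1]*d2;return (a+b)/2,np.linalg.norm(a-b)
def proj(c,P):
    T=c["cam_to_world"];K=c["intrinsics"];p=T[:3,:3].T@(np.asarray(P)-T[:3,3])
    return K[0,0]*p[0]/-p[2]+K[0,2], K[1,1]*-p[1]/-p[2]+K[1,2]
E
python3 - <<'E'
import cv2
a=cv2.imread('pics/side0.png')
cv2.imwrite('pics/s_a.png',cv2.resize(a[90:300,140:320],None,fx=4,fy=4,interpolation=cv2.INTER_CUBIC)[:600] if 0 else cv2.resize(a[100:250,140:325],None,fx=4,fy=4,interpolation=cv2.INTER_CUBIC))
cv2.imwrite('pics/s_b.png',cv2.resize(a[200:365,220:440],None,fx=3.6,fy=3.6,interpolation=cv2.INTER_CUBIC))
b=cv2.imread('pics/scene0.png')
cv2.imwrite('pics/c_a.png',cv2.resize(b[125:290,130:350],None,fx=3.6,fy=3.6,interpolation=cv2.INTER_CUBIC))
E
```

```text
(no output)
```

View pics/s_a.png

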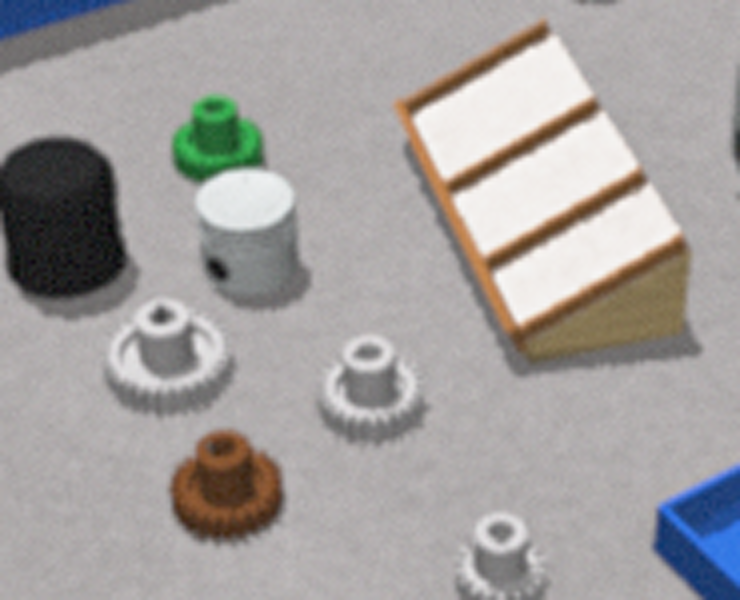

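View pics/s_b.png

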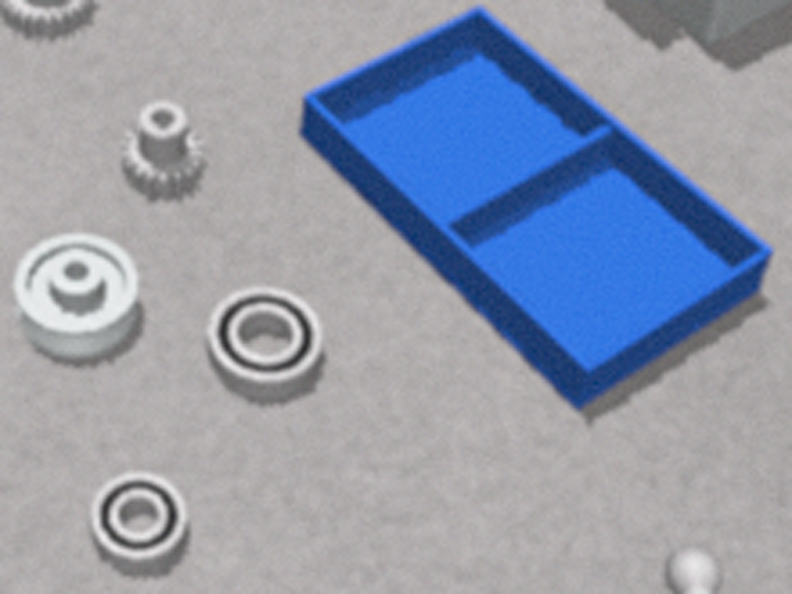

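View pics/c_a.png

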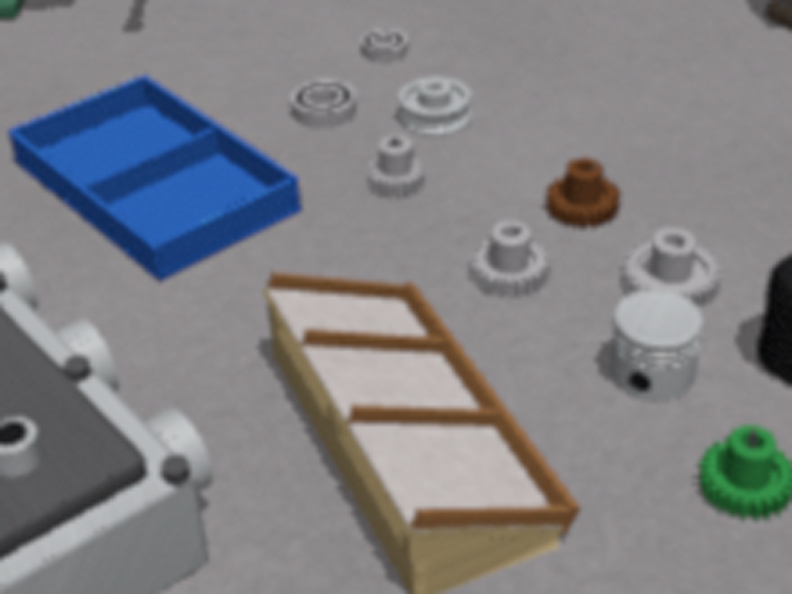

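Run:
```python
from h import *
S=imaging.calibration("side");C=imaging.calibration("scene")
A=lambda x,y:(x/4+140,y/4+100)
B=lambda x,y:(x/3.6+220,y/3.6+200)
D=lambda x,y:(x/3.6+130,y/3.6+125)
L=dict(large=(A(163,313),D(675,241),.036),med=(A(369,352),D(512,232),.036),small=(A(501,530),D(395,144),.036),
bl=(B(266,332),D(324,96),.015),bs=(B(139,514),D(384,42),.012),brown=(A(224,445),D(584,168),.036),pulley=(B(77,271),D(436,88),.028),
piston=(A(246,198),D(657,320),.046),t_a=(B(305,98),D(298,182),.03),t_b=(B(480,10),D(160,250),.03),t_c=(B(770,250),D(13,132),.03),t_d=(B(583,372),D(145,80),.03),
lipL=(A(402,105),D(577,508),.0),lipR=(A(518,330),D(410,288),0.0),backL=(A(546,28),D(415,516),0),backR=(A(685,240),D(271,281),0))
for k,(p,q,z) in L.items():
    P,e=two(S,p,C,q); print(k,np.round(P*1000,1),round(e*1000,1), np.round(onz(S,*p,z)[:2]*1000,1),np.round(onz(C,*q,z)[:2]*1000,1), 'r %.3f'%np.hypot(P[0],P[1]))
```

```text
large [421.4 135.1  35.4] 1.6 [421.8 133.7] [421.  135.8] r 0.443
med [499.4  62.5  34.8] 2.5 [499.8  60.4] [499.2  64.2] r 0.503
small [500.1 -72.   35. ] 1.2 [500.1 -73.2] [500.5 -70.4] r 0.505
bl [ 487.6 -192.1   13.6] 1.9 [ 487.9 -193.5] [ 488.  -189.5] r 0.524
bs [ 395.9 -243.6    8.9] 1.3 [ 395.6 -245.6] [ 398.4 -238.5] r 0.465
brown [412.4  34.1  35.1] 1.3 [412.6  32.7] [412.6  35.3] r 0.414
pulley [ 423.  -130.7   26.3] 2.7 [ 423.5 -132.7] [ 423.3 -127.8] r 0.443
piston [491.7 193.5  43.4] 0.8 [490.7 189.9] [493.5 195.7] r 0.528
t_a [574.3 -85.5  25.2] 1.5 [572.3 -89.6] [577.  -78.8] r 0.581
t_b [689.6 -73.3  25.6] 5.0 [688.8 -77.6] [690.  -65.6] r 0.694
t_c [ 711.2 -269.1   27.4] 3.2 [ 710.9 -270.9] [ 711.4 -263.1] r 0.760
t_d [ 595.5 -281.6   24.7] 1.1 [ 591.7 -283.9] [ 599.3 -273.3] r 0.659
lipL [614.9 263.2  22.3] 5.6 [631.3 290.7] [598.4 249.3] r 0.669
lipR [578.4  56.6  22.1] 4.2 [593.   77.6] [561.4  34.5] r 0.581
backL [702.4 245.1  59. ] 0.3 [750.9 326.3] [673.1 200.5] r 0.744
backR [665.7  40.2  59.4] 1.5 [711.6 101.8] [631.5 -27.8] r 0.667
```

Run:
```python
from h import *
S=imaging.calibration("side");C=imaging.calibration("scene")
for k,p,q in [("red",(252,12),(318,315)),("blackR",(297,52),(290,384)),("filter",(152,141),(357,205)),("coverbolt",(434,150),(89,195)),("coverb2",(364,103),(133,247)),("boxcorner",(80,27),(395,320)),("boxcorner2",(200,62),(400,325)),("driver",(120,138),(415,240))]:
    P,e=two(S,p,C,q); print(k,np.round(P*1000,1),round(e*1000,1))
```

```text
red [746.9 458.4 198.9] 4.0
blackR [821.4 437.7  93. ] 89.1
filter [406.  243.3  60. ] 6.6
coverbolt [865.5 -83.   98.2] 0.4
coverb2 [850.1 117.3  98.4] 1.3
boxcorner [467.5 513.8 129.8] 275.2
boxcorner2 [607.7 486.7  87.9] 15.1
driver [356.8 358.3  13.8] 5.4
```

>>> send_rows(rows=[[0,0,0.28,0],[0.1,-0.1,0.28,0.02],[1,-1,0.28,0.041],[1,-1,0.28,0.041],[1,-1,0.28,0.041],[1,-1,0.28,0.041],[1,-1,0.28,0.041],[1,-1,0.28,0.041]], jaw=0.45, newtons=40)

```text
time: 1.15
eef_pos: [0.5835, 0.3139, 0.3009]
tcp_rot: [0.091, 0.996, -0.0, -0.0]
contact_force: [0.1, 0.7, 0.5]
opening: 0.552
```

>>> send_rows(rows=[[0,-0.67,0,0],[0,-0.67,0,0],[0,-0.67,0,0],[0,-0.67,0,0],[0,-0.67,0,0],[0,-0.67,0,0]])

```text
time: 1.9
eef_pos: [0.5824, 0.116, 0.3012]
tcp_rot: [0.09, 0.996, 0.0, -0.0]
contact_force: [0.7, -0.8, 0.2]
opening: 0.55
```

Run:
```python
from h import *
s=monitor.get_state();print(s['time'],s['eef_pos'],s['tcp_rot'],s['opening'],s['contact_force'],s['qpos'],ctrl.tip_reach)
c=imaging.calibration("wrist");im=imaging.read_camera("wrist")
np.savez('w1.npz',**c);cv2.imwrite('pics/w1.png',im[:,:,::-1])
cv2.imwrite('pics/w1b.png',cv2.resize(im[:,:,::-1],None,fx=1.56,fy=1.56,interpolation=cv2.INTER_CUBIC))
```

```text
1.9 [0.58243326 0.11598292 0.30116948] [ 9.02344211e-02  9.95920503e-01  2.84872071e-04 -1.40930828e-04] 0.5503133893296112 [ 0.70828961 -0.80449332  0.20430858] [ 2.55635406e-02  5.58025255e-02  1.68674366e+00  6.07435804e-04
  1.39926057e+00 -1.36462188e+00] 0.017
```

View pics/w1b.png

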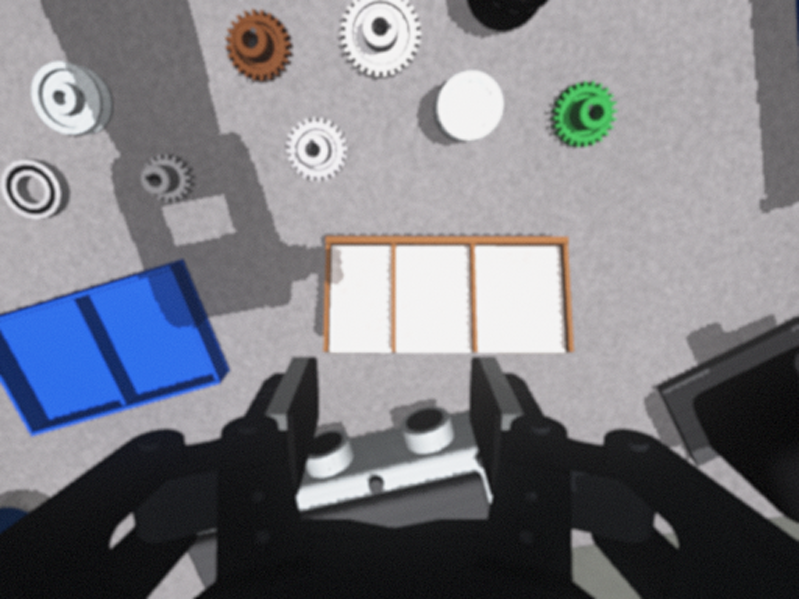

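```bash
cat > m.py <<'E'
from h import *
c=dict(np.load('w1.npz'))
f=1.56
a=np.deg2rad(25)
def o(n,u,v,z): P=onz(c,u/f,v/f,z); print(n,np.round(P*1000,1)); return P
back=[o('fb',u,352,.065) for u in (326,393.5,474,571)]
lip=[o('fl',u,244,.027) for u in (328,393.5,473,567)]
for n,u,v,z in [('large',381,27,.036),('med',314,149,.036),('small',154,180,.036),('bl',33,188,.015),('brown',251,40,.036),('piston',470,105,.046),('pulley',61,98,.028),
 ('ta',183,262,.03),('tb',229,376,.03),('td',-2,316,.03),('tc',32,433,.03)]: o(n,u,v,z)
P=np.array(back+lip)
d=(P[3]-P[0])[:2];print('len',np.linalg.norm(d),'yaw',np.degrees(np.arctan2(-d[0],d[1])))
d=(P[7]-P[4])[:2];print('len',np.linalg.norm(d),'yaw',np.degrees(np.arctan2(-d[0],d[1])))
E
python3 m.py
```

```text
fb [667.5  42.6  65. ]
fb [677.8  99.4  65. ]
fb [690.1 167.1  65. ]
fb [705.  248.8  65. ]
fl [582.4  58.1  27. ]
fl [592.7 114.9  27. ]
fl [605.2 183.8  27. ]
fl [620.1 265.3  27. ]
large [423.2 135.9  36. ]
med [502.   65.2  36. ]
small [502.3 -71.3  36. ]
bl [ 489.3 -187.9   15. ]
brown [414.2  35.3  36. ]
piston [491.8 194.   46. ]
pulley [ 426.1 -129.3   28. ]
ta [574.7 -70.9  30. ]
tb [688.6 -60.5  30. ]
td [ 593.  -251.6   30. ]
tc [ 713.1 -266.6   30. ]
len 0.20952442804169832 yaw -10.310232288964205
len 0.21053826894513167 yaw -10.3095340389397
```

Run:
```python
from h import *
from scipy.spatial.transform import Rotation as R
c=dict(np.load('w1.npz'))
T=np.array([0.58243326,0.11598292,0.30116948]);q=R.from_quat([9.02344211e-02,9.95920503e-01,2.8e-04,-1.4e-04])
for x in(-.011,.011):
  for z in (-.01,0,.01,.017,.03):
    print(x,z,[np.round(np.array(proj(c,T+q.apply([x,s*.0235,z])))*1.56,0) for s in(-1,1)])
im=cv2.imread('pics/w1.png');cv2.imwrite('pics/w1c.png',cv2.resize(im[215:384,160:345],None,fx=3.5,fy=3.5))
```

```text
-0.011 -0.01 [array([320., 403.]), array([463., 403.])]
-0.011 0 [array([324., 389.]), array([459., 389.])]
-0.011 0.01 [array([328., 376.]), array([455., 377.])]
-0.011 0.017 [array([330., 368.]), array([453., 368.])]
-0.011 0.03 [array([334., 355.]), array([449., 355.])]
0.011 -0.01 [array([317., 341.]), array([465., 341.])]
0.011 0 [array([322., 330.]), array([461., 330.])]
0.011 0.01 [array([326., 320.]), array([457., 320.])]
0.011 0.017 [array([328., 314.]), array([455., 314.])]
0.011 0.03 [array([332., 303.]), array([451., 303.])]
```

View pics/w1c.png

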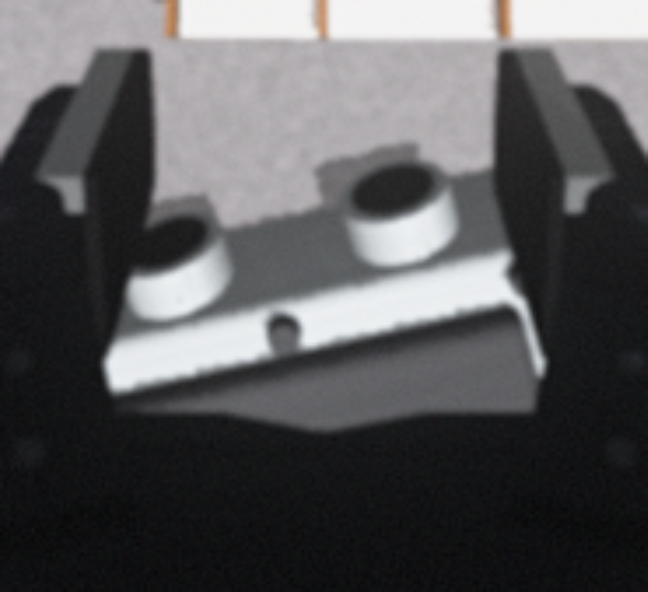

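Run:
```python
from h import *
from scipy.spatial.transform import Rotation as R
s=monitor.get_state();T=s['eef_pos'];q=R.from_quat(s['tcp_rot'])
out=[]
for n in("side","scene"):
    c=imaging.calibration(n);im=imaging.read_camera(n)[:,:,::-1].copy()
    cv2.imwrite(f'pics/{n}1.png',im)
    u,v=map(int,proj(c,T)); print(n,u,v)
    f=5;x0,y0=u-40,v-60
    cr=cv2.resize(im[max(y0,0):y0+110,x0:x0+80],None,fx=f,fy=f,interpolation=cv2.INTER_CUBIC);y0=max(y0,0)
    for z,col in((-.002,(0,255,0)),(.017,(0,0,255)),(-.024,(255,0,0))):
        for sg in(-1,1):
            p=proj(c,T+q.apply([0,sg*.0235,z]));cv2.circle(cr,(int((p[0]-x0)*f),int((p[1]-y0)*f)),3,col,-1)
    out.append(cr[:540])
h=min(o.shape[0] for o in out);cv2.imwrite('pics/tip1.png',np.hstack([o[:h] for o in out]))
```

```text
side 257 38
scene 255 99
```

View pics/tip1.png

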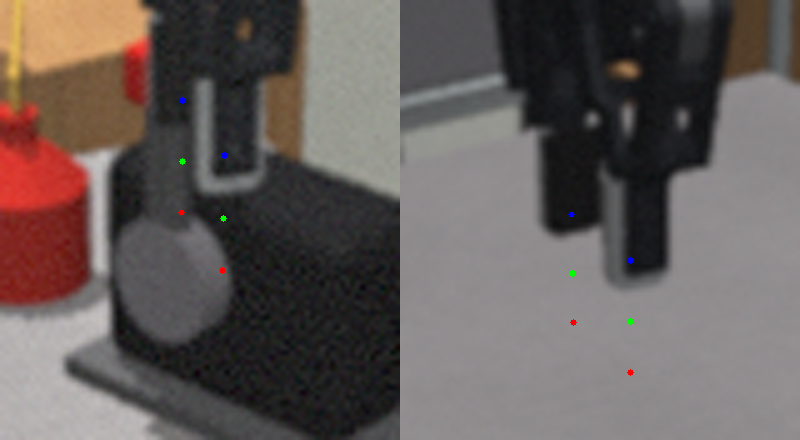

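>>> send_rows(rows=[[-0.533,0.065,0,0],[-0.533,0.065,0,0],[-0.533,0.065,0,0],[-0.533,0.065,-0.8,0],[-0.533,0.065,-0.8,0],[-0.533,0.065,-0.8,0],[-0.533,0.065,-0.8,0],[-0.533,0.065,-0.8,0],[-0.533,0.065,-0.8,0]], jaw=0.45)

```text
time: 3.18
eef_pos: [0.4242, 0.1347, 0.0634]
tcp_rot: [0.091, 0.996, 0.0, 0.002]
contact_force: [-0.0, -0.0, -0.5]
opening: 0.546
```

```bash
cat > tip.py <<'E'
from h import *
import sys
from scipy.spatial.transform import Rotation as R
name=sys.argv[1];zs=[float(x) for x in sys.argv[2:]] or [-.015]
s=monitor.get_state();T=s['eef_pos'];q=R.from_quat(s['tcp_rot'])
print(s['time'],T,s['opening'],s['contact_force'])
out=[]
for n in("side","scene"):
    c=imaging.calibration(n);im=imaging.read_camera(n)[:,:,::-1].copy()
    cv2.imwrite(f'pics/{name}_{n}.png',im)
    u,v=map(int,proj(c,T)); f=5;x0,y0=u-40,v-60
    cr=cv2.resize(im[max(y0,0):y0+110,x0:x0+80],None,fx=f,fy=f,interpolation=cv2.INTER_CUBIC);y0=max(y0,0)
    for z in zs:
        for sg in(-1,1):
            p=proj(c,T+q.apply([0,sg*s['opening']*.0425,z]));cv2.circle(cr,(int((p[0]-x0)*f),int((p[1]-y0)*f)),3,(0,0,255),-1)
    out.append(cr)
h=min(o.shape[0] for o in out);cv2.imwrite(f'pics/{name}.png',np.hstack([o[:h] for o in out]))
E
python3 tip.py t2
```

```text
3.175 [0.42424421 0.13468847 0.06335427] 0.5462740018821857 [-0.00272605 -0.01113941 -0.54536307]
```

View pics/t2.png

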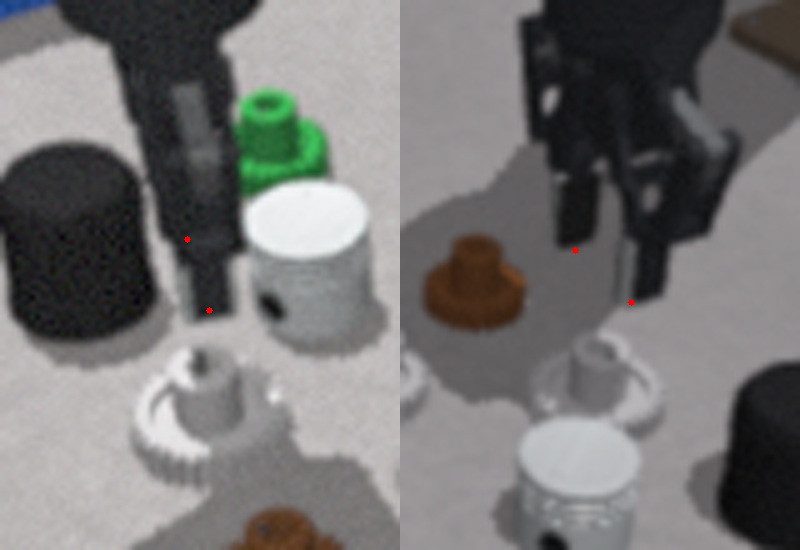

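>>> send_rows(rows=[[0,0,-0.1,0],[0,0,-0.175,0],[0,0,-0.175,0],[0,0,-0.175,0]])

```text
time: 3.78
eef_pos: [0.4245, 0.1343, 0.0109]
tcp_rot: [0.091, 0.996, 0.0, 0.002]
contact_force: [0.1, 0.3, -1.1]
opening: 0.548
```

```bash
python3 tip.py t3
```

```text
3.775 [0.42445957 0.13429166 0.01087515] 0.5479512032369679 [ 0.12200291  0.26082848 -1.05358426]
```

View pics/t3.png

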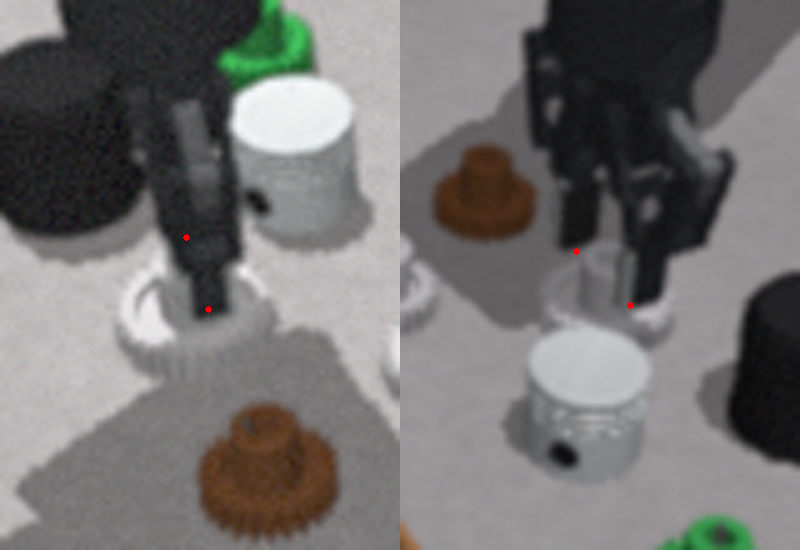

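>>> send_rows(rows=[[0,0,0,0],[0,0,0,0],[0,0,0,0],[0,0,0,0],[0,0,0,0],[0,0,0,0]], jaw=1, newtons=50)

```text
time: 4.62
eef_pos: [0.4235, 0.1341, 0.0102]
tcp_rot: [0.091, 0.996, -0.0, 0.001]
contact_force: [-1.6, -0.9, 6.1]
opening: 0.299
```

>>> send_rows(rows=[[0,0,0.1,0],[0,0,0.4,0],[0,0,0.4,0],[0.77,0.275,0.4,0],[0.77,0.275,0.4,0],[0.77,0.275,0.4,0],[0.77,0.275,0.4,0],[0.77,0.275,0.3,0],[0.77,0.275,0.3,0],[0.77,0.275,0.3,0]])

```text
time: 5.88
eef_pos: [0.6525, 0.2164, 0.0981]
tcp_rot: [0.091, 0.996, -0.0, -0.001]
contact_force: [0.1, 0.3, -4.2]
opening: 0.298
```

```bash
python3 tip.py t4;  python3 - <<'E'
from h import *
im=imaging.read_camera("wrist");cv2.imwrite('pics/w4.png',im[:,:,::-1])
E
```

```text
5.875 [0.65249098 0.21640481 0.0980804 ] 0.2975221021678218 [ 0.06053535  0.31669483 -4.19929262]
```

View pics/t4.png

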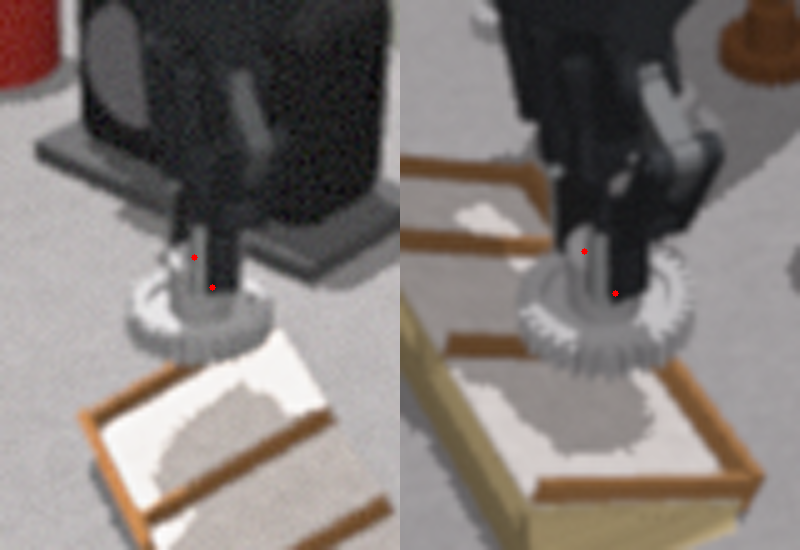

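View pics/w4.png

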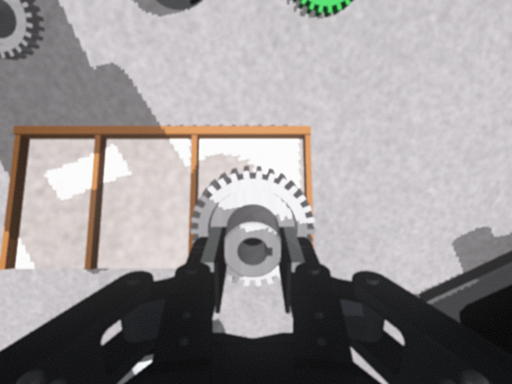

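>>> send_rows(rows=[[0,0,-0.08,0],[0,0,-0.12,0],[0,0,-0.13,0],[0,0,-0.14,0],[0,0,-0.15,0],[0,0,-0.15,0]], newtons=20)

```text
time: 6.78
eef_pos: [0.6531, 0.2169, 0.0566]
tcp_rot: [0.091, 0.996, -0.0, -0.001]
contact_force: [-8.7, -1.6, 6.6]
opening: 0.297
```

>>> send_rows(rows=[[0,0,-0.01,0],[0,0,-0.015,0],[0,0,-0.02,0],[0,0,-0.02,0]])

```text
time: 7.28
eef_pos: [0.652, 0.2181, 0.054]
tcp_rot: [0.091, 0.996, 0.0, -0.003]
contact_force: [-16.7, -0.7, 18.3]
opening: 0.299
```

```bash
python3 tip.py t5
```

```text
7.275 [0.65202095 0.21814359 0.05403812] 0.29926248799310806 [-16.71442516  -0.71788494  18.31337568]
```

View pics/t5.png

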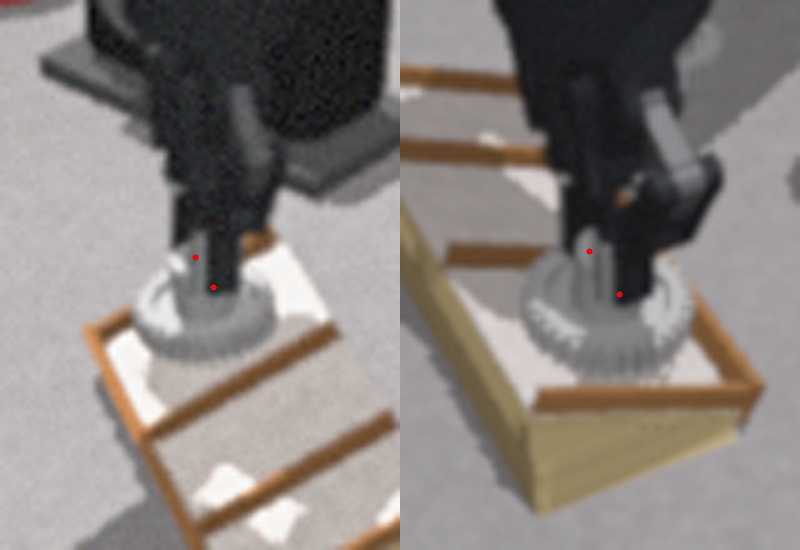

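>>> send_rows(rows=[[0,0,0.02,0],[0,0,0.02,0],[0,0,0.02,0]])

```text
time: 7.75
eef_pos: [0.6538, 0.2177, 0.0561]
tcp_rot: [0.091, 0.996, 0.001, -0.0]
contact_force: [-6.6, 2.0, 7.3]
opening: 0.3
```

>>> send_rows(rows=[[0,0,0,0],[0,0,0,0],[0,0,0,0],[0,0,0,0]], jaw=0.5)

```text
time: 8.25
eef_pos: [0.6538, 0.2164, 0.0536]
tcp_rot: [0.091, 0.996, -0.0, 0.0]
contact_force: [0.6, -0.3, 0.8]
opening: 0.502
```

```bash
python3 tip.py t6
```

```text
8.25 [0.65377941 0.21644293 0.0536435 ] 0.5017019474480605 [ 0.55929288 -0.29378811  0.75182635]
```

View pics/t6.png

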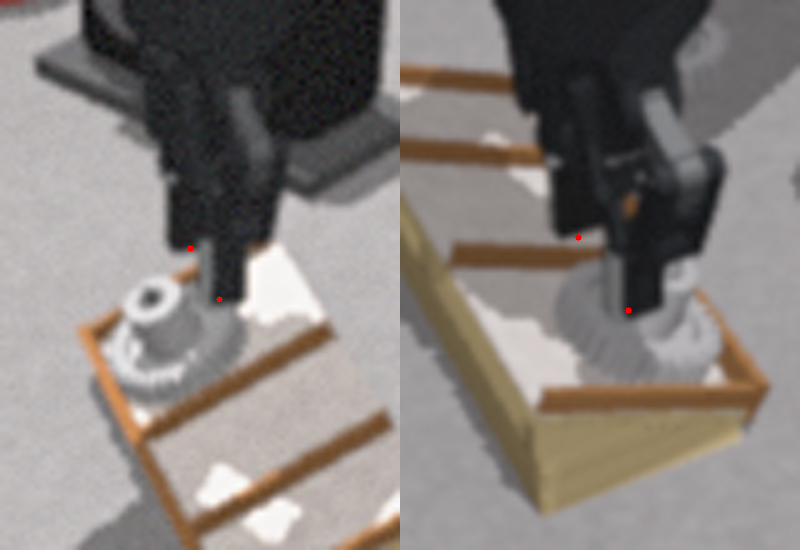

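>>> send_rows(rows=[[0,0,0.2,0],[0,0,0.3,0],[-0.51,-0.506,0.3,0],[-0.51,-0.506,0.3,0],[-0.51,-0.506,0.3,0],[-0.51,-0.506,0.3,0],[-0.51,-0.506,0.1,0],[-0.51,-0.506,0.1,0],[-0.51,-0.506,0.05,0],[-0.51,-0.506,0.05,0]])

```text
time: 9.6
eef_pos: [0.501, 0.0651, 0.0691]
tcp_rot: [0.091, 0.996, 0.0, 0.0]
contact_force: [-0.5, 0.4, -1.0]
opening: 0.5
```

```bash
python3 tip.py t7;  python3 - <<'E'
from h import *
im=imaging.read_camera("wrist");cv2.imwrite('pics/w7.png',im[:,:,::-1])
E
```

```text
9.6 [0.50104865 0.065058   0.06906662] 0.4998186961672311 [-0.52611297  0.39439627 -0.99625748]
```

View pics/t7.png

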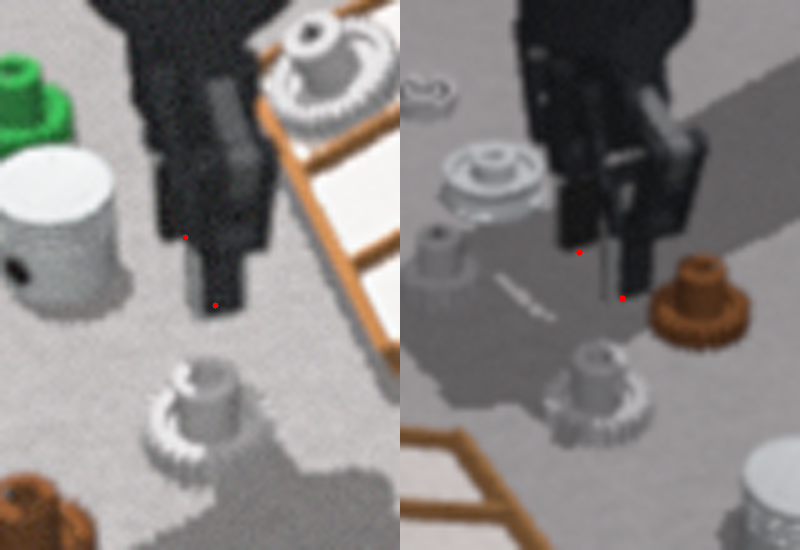

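View pics/w7.png

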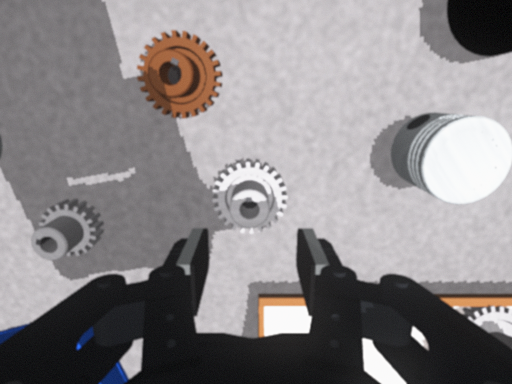

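>>> send_rows(rows=[[0,0,-0.15,0],[0,0,-0.193,0],[0,0,-0.193,0]])

```text
time: 10.12
eef_pos: [0.5001, 0.0649, 0.0105]
tcp_rot: [0.091, 0.996, -0.0, -0.001]
contact_force: [-0.4, 0.5, -0.6]
opening: 0.493
```

>>> send_rows(rows=[[0,0,0,0],[0,0,0,0],[0,0,0,0],[0,0,0,0],[0,0,0,0]], jaw=1, newtons=50)

```text
time: 10.75
eef_pos: [0.502, 0.0646, 0.0126]
tcp_rot: [0.091, 0.996, -0.0, 0.001]
contact_force: [-1.9, -1.4, 5.5]
opening: 0.275
```

>>> send_rows(rows=[[0,0,0.1,0],[0,0,0.35,0],[0,0,0.35,0],[0.447,0.26,0.35,0],[0.447,0.26,0.35,0],[0.447,0.26,0.35,0],[0.447,0.26,0.25,0],[0.447,0.26,0.2,0],[0.447,0.26,0.2,0]])

```text
time: 11.88
eef_pos: [0.632, 0.1425, 0.0675]
tcp_rot: [0.091, 0.996, -0.0, -0.003]
contact_force: [1.2, 1.4, -3.4]
opening: 0.272
```

>>> send_rows(rows=[[0,0,-0.03,0],[0,0,-0.053,0],[0,0,-0.053,0]])

```text
time: 12.25
eef_pos: [0.6349, 0.1428, 0.0557]
tcp_rot: [0.091, 0.996, -0.0, 0.0]
contact_force: [-1.0, -0.1, -0.5]
opening: 0.273
```

```bash
python3 tip.py t8
```

```text
12.25 [0.63486413 0.14275139 0.0556613 ] 0.27319033160556017 [-0.9741466  -0.12601459 -0.54175849]
```

View pics/t8.png

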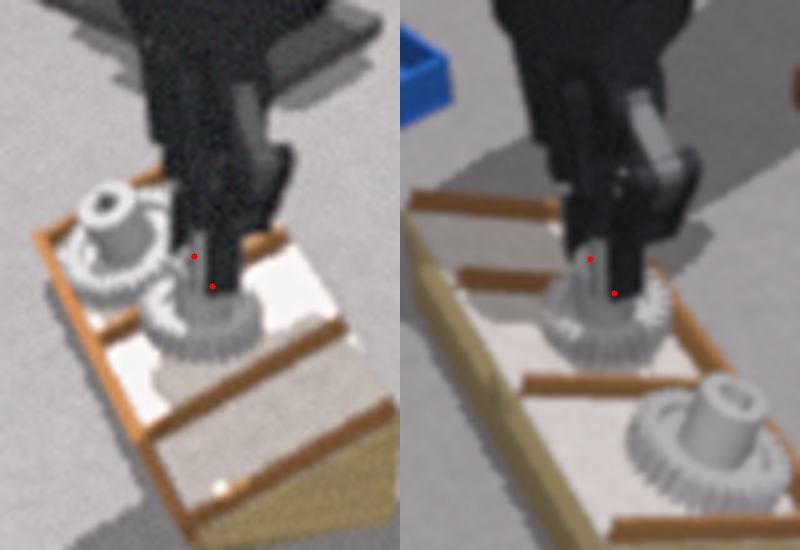

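Just in contact. Release gently.

>>> send_rows(rows=[[0,0,0,0],[0,0,0,0],[0,0,0,0],[0,0,0,0]], jaw=0.5, newtons=20)

```text
time: 12.85
eef_pos: [0.6349, 0.1428, 0.0551]
tcp_rot: [0.091, 0.996, 0.0, 0.0]
contact_force: [-0.3, 0.4, -0.6]
opening: 0.5
```

```bash
python3 tip.py t9
```

```text
12.85 [0.63485983 0.14279487 0.05514594] 0.5001557766398281 [-0.25543848  0.42120376 -0.55052545]
```

View pics/t9.png

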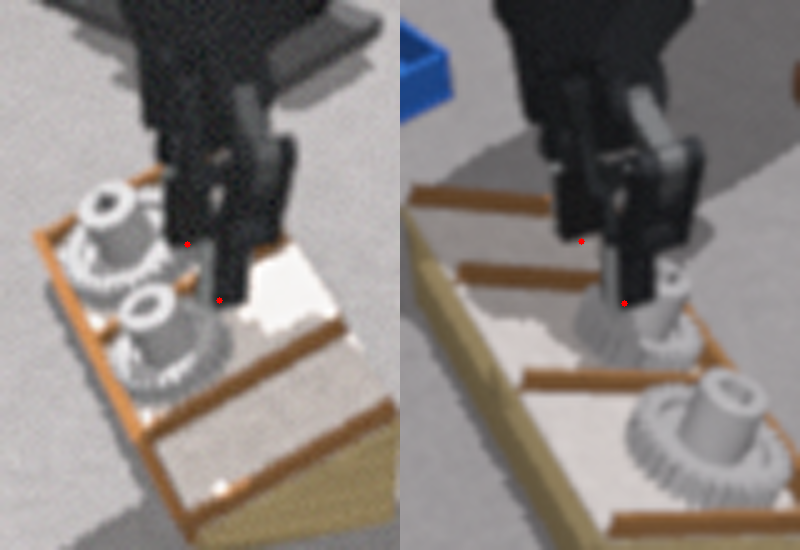

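>>> send_rows(rows=[[0,0,0.2,0],[0,0,0.3,0],[-0.445,-0.715,0.3,0],[-0.445,-0.715,0.3,0],[-0.445,-0.715,0.3,0],[-0.445,-0.715,0.3,0],[-0.445,-0.715,0.3,0],[-0.445,-0.715,0.05,0],[-0.445,-0.715,0.05,0],[-0.445,-0.715,0.05,0]])

```text
time: 14.2
eef_pos: [0.501, -0.0708, 0.0695]
tcp_rot: [0.09, 0.996, 0.0, -0.001]
contact_force: [1.1, -0.8, 0.1]
opening: 0.503
```

```bash
python3 tip.py t10;  python3 - <<'E'
from h import *
c=imaging.calibration("wrist");im=imaging.read_camera("wrist");cv2.imwrite('pics/w10.png',im[:,:,::-1]);np.savez('w10.npz',**c)
E
```

```text
14.2 [ 0.5009834  -0.07082806  0.06947569] 0.5027230678428442 [ 1.08972563 -0.75675823  0.06170538]
```

View pics/t10.png

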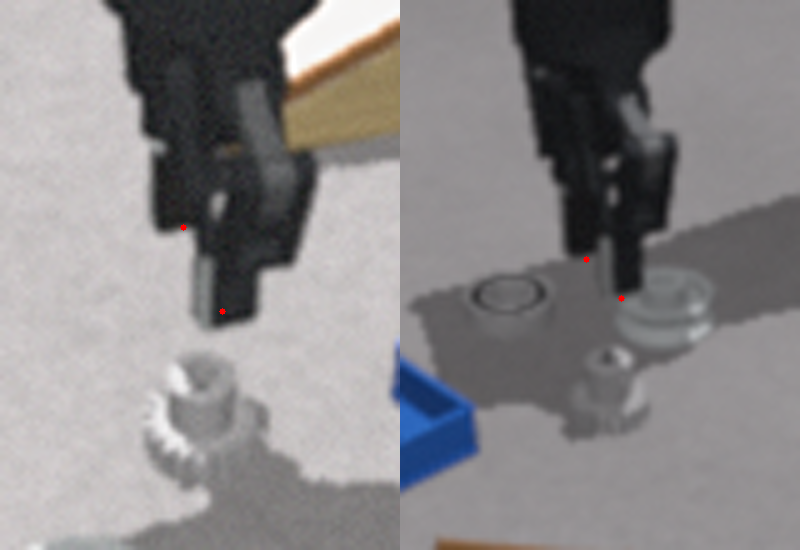

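View pics/w10.png

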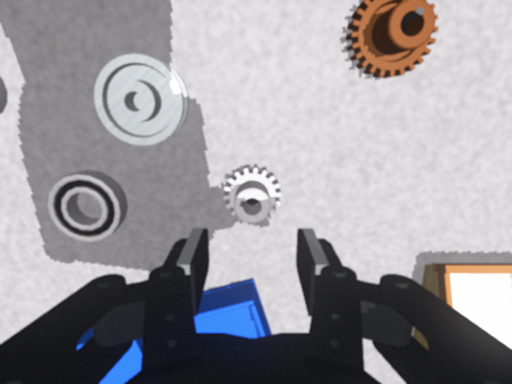

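>>> send_rows(rows=[[0,0,-0.15,0],[0,0,-0.195,0],[0,0,-0.195,0]])

```text
time: 14.72
eef_pos: [0.5011, -0.0715, 0.0116]
tcp_rot: [0.091, 0.996, 0.0, -0.001]
contact_force: [0.1, 0.3, 0.5]
opening: 0.5
```

>>> send_rows(rows=[[0,0,0,0],[0,0,0,0],[0,0,0,0],[0,0,0,0],[0,0,0,0]], jaw=1, newtons=50)

```text
time: 15.35
eef_pos: [0.5026, -0.072, 0.0134]
tcp_rot: [0.091, 0.996, -0.0, 0.001]
contact_force: [-1.2, 1.0, 6.9]
opening: 0.25
```

Run:
```python
from h import *
c=dict(np.load('w10.npz'))
print([np.round(onz(c,u,v,z)*1000,1) for u,v,z in((86,206,.015),(252,202,.036),(141,98,.028))])
```

```text
[array([ 487.8, -188.6,   15. ]), array([499. , -70.4,  36. ]), array([ 423.9, -125.3,   28. ])]
```

>>> send_rows(rows=[[0,0,0.1,0],[0,0,0.35,0],[0,0,0.35,0],[0.39,0.509,0.35,0],[0.39,0.509,0.35,0],[0.39,0.509,0.35,0],[0.39,0.509,0.35,0],[0.39,0.509,0.25,0],[0.39,0.509,0.2,0],[0.39,0.509,0.2,0]])

```text
time: 16.6
eef_pos: [0.616, 0.0804, 0.069]
tcp_rot: [0.091, 0.996, -0.0, -0.003]
contact_force: [-0.3, -0.7, -0.6]
opening: 0.247
```

>>> send_rows(rows=[[0,0,-0.04,0],[0,0,-0.07,0],[0,0,-0.07,0]])

```text
time: 16.98
eef_pos: [0.6183, 0.0808, 0.0508]
tcp_rot: [0.091, 0.996, -0.0, 0.0]
contact_force: [-1.5, -0.0, 1.8]
opening: 0.246
```

```bash
python3 tip.py t11
```

```text
16.975 [0.61834973 0.08078912 0.050814  ] 0.24576414825880183 [-1.46669735 -0.04700276  1.77123401]
```

View pics/t11.png

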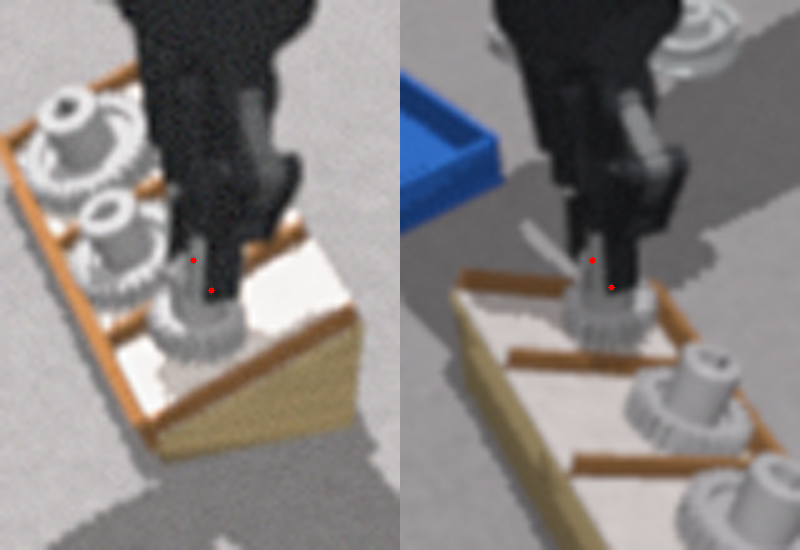

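>>> send_rows(rows=[[0,0,0,0],[0,0,0,0],[0,0,0,0],[0,0,0,0]], jaw=0.5, newtons=20)

```text
time: 17.58
eef_pos: [0.6183, 0.081, 0.0506]
tcp_rot: [0.091, 0.996, 0.0, 0.0]
contact_force: [-0.1, 0.5, 0.5]
opening: 0.501
```

```bash
python3 tip.py t12
```

```text
17.575 [0.61829771 0.08102795 0.05057395] 0.5005755907281183 [-0.11843751  0.50768429  0.53705211]
```

View pics/t12.png

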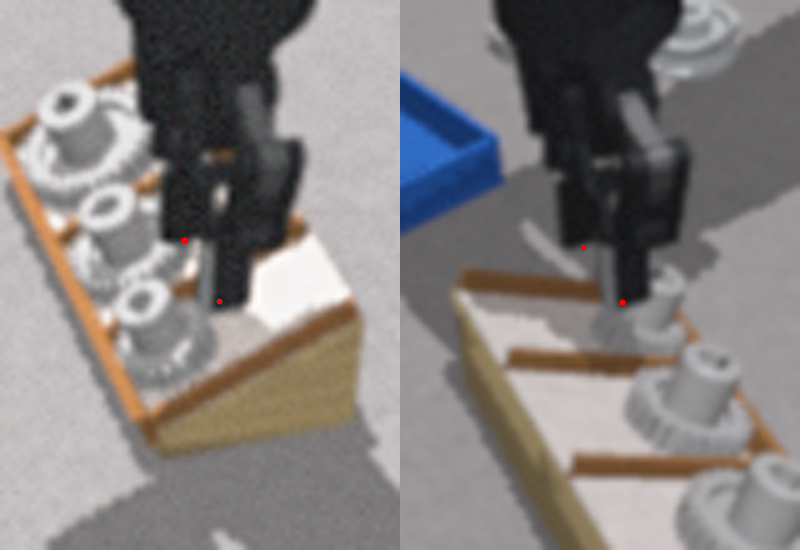

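>>> send_rows(rows=[[0,0,0.2,0],[0,0,0.35,0],[0,-0.1,0.35,0],[0,-0.1,0.35,0]])

```text
time: 18.18
eef_pos: [0.6186, 0.0498, 0.1565]
tcp_rot: [0.092, 0.996, -0.0, 0.001]
contact_force: [-0.7, 0.4, -0.5]
opening: 0.503
```

>>> send_rows(rows=[[-0.434,-0.802,0,-0.03],[-0.434,-0.802,0,-0.06],[-0.434,-0.802,0,-0.09],[-0.434,-0.802,0,-0.12],[-0.434,-0.802,0,-0.15],[-0.434,-0.802,0,-0.18],[-0.434,-0.802,0,-0.204],[-0.434,-0.802,-0.35,-0.204],[-0.434,-0.802,-0.35,-0.204],[-0.434,-0.802,-0.35,-0.204],[-0.434,-0.802,-0.35,-0.204]], jaw=0.2)

```text
time: 19.55
eef_pos: [0.489, -0.1898, 0.0517]
tcp_rot: [0.668, 0.744, 0.0, 0.001]
contact_force: [0.1, -0.2, 0.2]
opening: 0.799
```

```bash
python3 tip.py t13 -.017;  python3 - <<'E'
from h import *
c=imaging.calibration("wrist");im=imaging.read_camera("wrist");cv2.imwrite('pics/w13.png',im[:,:,::-1]);np.savez('w13.npz',**c);print(monitor.get_state()['tcp_rot'])
E
```

```text
19.55 [ 0.4889842  -0.18980369  0.05174258] 0.7992369458020857 [ 0.12265461 -0.18837407  0.15013306]
[6.68278138e-01 7.43907933e-01 4.09181324e-04 2.26943618e-03]
```

View pics/t13.png

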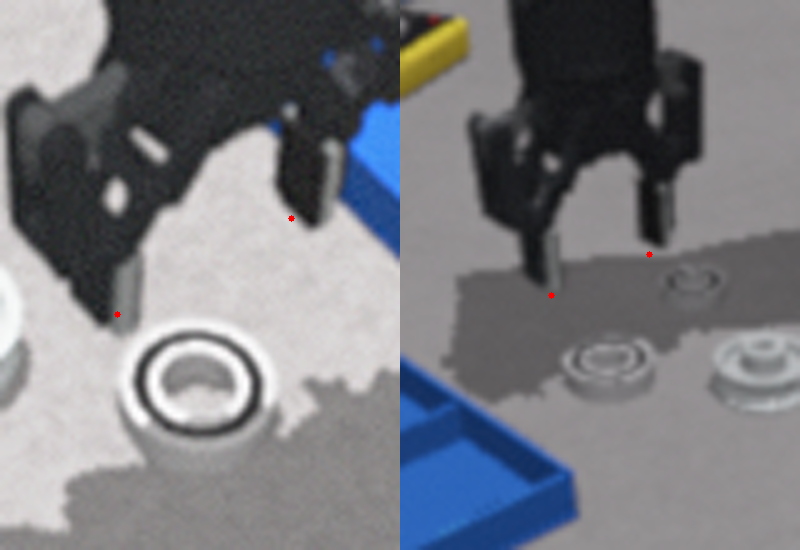

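View pics/w13.png

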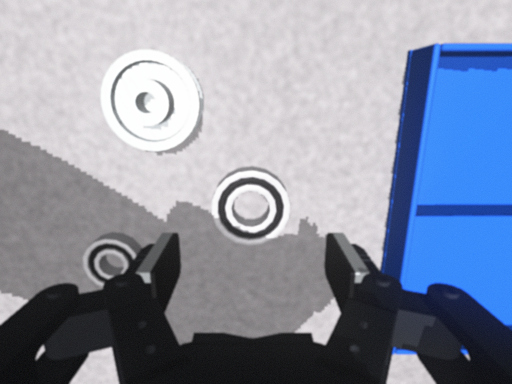

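View pics/t13_side.png

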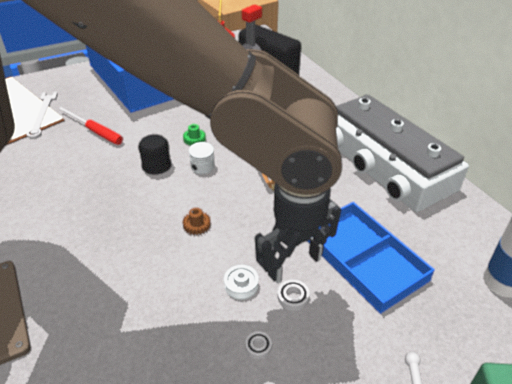

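Run:
```python
from h import *
c=dict(np.load('w13.npz'))
print([np.round(onz(c,u,v,z)*1000,1) for u,v,z in((251,205,.015),(110,262,.012),(421,45,.03),(418,211,.03))])
```

```text
[array([ 489.7, -188.2,   15. ]), array([ 396.9, -241.3,   12. ]), array([568.1, -85.5,  30. ]), array([ 589.8, -176.1,   30. ])]
```

>>> send_rows(rows=[[0,0,-0.1,0],[0,0,-0.17,0],[0,0,-0.195,0],[0,0,-0.195,0]])

```text
time: 20.2
eef_pos: [0.4885, -0.1899, -0.0072]
tcp_rot: [0.668, 0.744, 0.0, 0.001]
contact_force: [0.6, -0.7, -0.0]
opening: 0.804
```

```bash
python3 tip.py t14 -.018
```

```text
20.2 [ 0.48854878 -0.18989005 -0.007228  ] 0.803773235531729 [ 0.6449319  -0.72637505 -0.02806894]
```

View pics/t14.png

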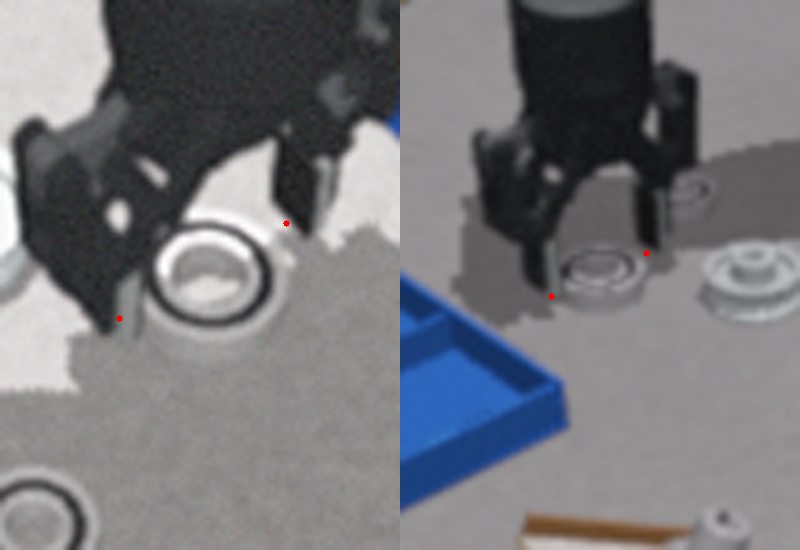

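>>> send_rows(rows=[[0,0,-0.006,0],[0,0,-0.006,0],[0,0,-0.006,0],[0,0,-0.006,0],[0,0,-0.006,0],[0,0,-0.006,0]], jaw=1, newtons=50)

```text
time: 21.05
eef_pos: [0.4888, -0.1902, -0.0078]
tcp_rot: [0.668, 0.744, -0.0, 0.001]
contact_force: [-2.4, 0.9, 8.4]
opening: 0.572
```

```bash
python3 tip.py t15 -.015
```

```text
21.05 [ 0.48883668 -0.19022839 -0.00775076] 0.5721272166116336 [-2.39524257  0.87952354  8.38763052]
```

View pics/t15.png

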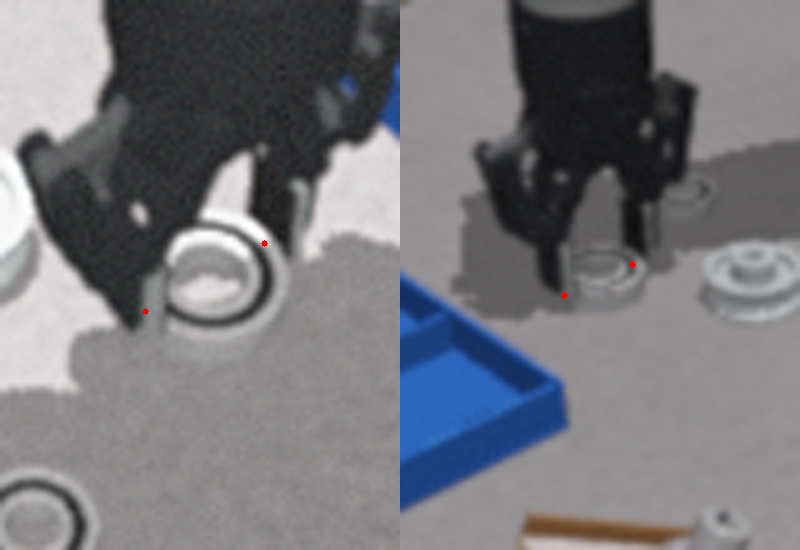

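>>> send_rows(rows=[[0,0,0.1,0],[0,0,0.27,0],[0,0,0.27,0],[0.497,0.213,0.27,0],[0.497,0.213,0.27,0],[0.497,0.213,0.27,0],[0.497,0.213,0.27,0],[0.497,0.213,0.2,0],[0.497,0.213,0.2,0]])

```text
time: 22.28
eef_pos: [0.6332, -0.1252, 0.0459]
tcp_rot: [0.669, 0.743, -0.002, -0.004]
contact_force: [-0.6, -0.1, -1.0]
opening: 0.572
```

```bash
python3 tip.py t16 -.015;  python3 - <<'E'
from h import *
c=imaging.calibration("wrist");im=imaging.read_camera("wrist");cv2.imwrite('pics/w16.png',im[:,:,::-1]);np.savez('w16.npz',**c)
E
```

```text
22.275 [ 0.63320859 -0.12521981  0.04592503] 0.5721655846099234 [-0.55358173 -0.09533083 -1.01028739]
```

View pics/t16.png

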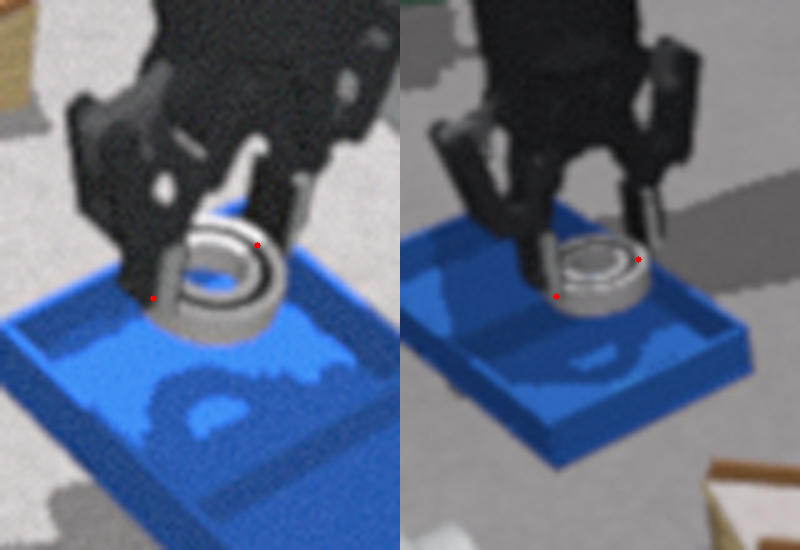

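View pics/w16.png

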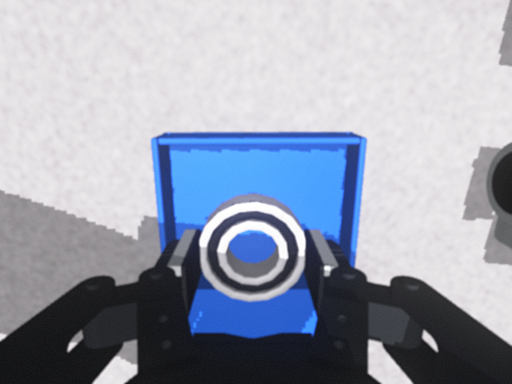

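Run:
```python
from h import *
c=dict(np.load('w16.npz'))
print([np.round(onz(c,u,v,.03)*1000,1) for u,v in((258,132),(160,137),(362,137))])
```

```text
[array([633.8, -74.4,  30. ]), array([580.4, -82.9,  30. ]), array([690.9, -71. ,  30. ])]
```

>>> send_rows(rows=[[0,0,-0.1,0],[0,0,-0.16,0],[0,0,-0.178,0],[0,0,-0.178,0]])

```text
time: 22.92
eef_pos: [0.6374, -0.1259, -0.0027]
tcp_rot: [0.668, 0.744, 0.0, 0.0]
contact_force: [-0.7, -0.7, -1.1]
opening: 0.57
```

>>> send_rows(rows=[[0,0,0,0],[0,0,0,0],[0,0,0,0]], jaw=0.3, newtons=20)

```text
time: 23.3
eef_pos: [0.6376, -0.1258, -0.0027]
tcp_rot: [0.668, 0.744, 0.0, 0.001]
contact_force: [-0.4, 0.3, 0.0]
opening: 0.696
```

```bash
python3 tip.py t17 -.015
```

```text
23.3 [ 0.6375608  -0.12583867 -0.00265409] 0.6957899949675738 [-0.38751661  0.30279033  0.04533306]
```

View pics/t17.png

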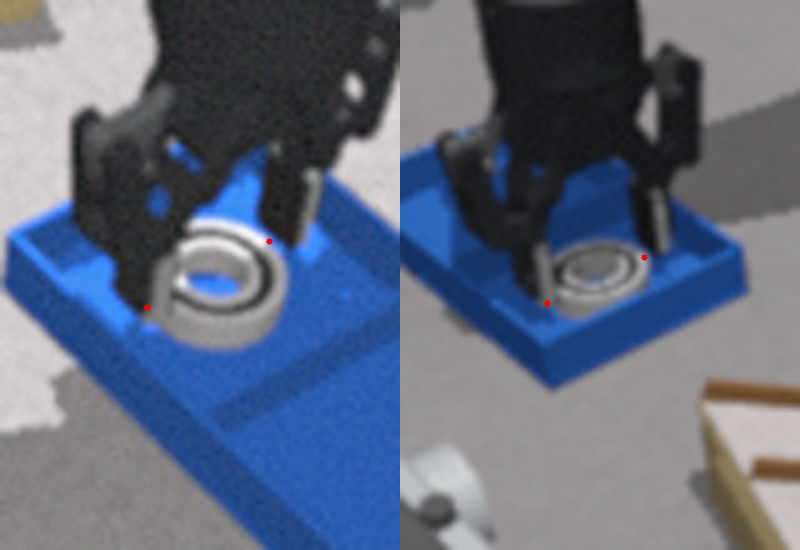

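>>> send_rows(rows=[[0,0,0.2,0],[0,0,0.3,0],[-0.802,-0.387,0.3,0],[-0.802,-0.387,0.3,0],[-0.802,-0.387,0.3,0],[-0.802,-0.387,0.3,0],[-0.802,-0.387,0.3,0],[-0.802,-0.387,0.16,0],[-0.802,-0.387,0.16,0],[-0.802,-0.387,0.16,0]], jaw=0.3)

```text
time: 24.65
eef_pos: [0.3974, -0.242, 0.0457]
tcp_rot: [0.668, 0.744, 0.0, 0.0]
contact_force: [1.5, -0.4, -0.1]
opening: 0.699
```

```bash
python3 tip.py t18 -.015;  python3 - <<'E'
from h import *
c=imaging.calibration("wrist");im=imaging.read_camera("wrist");cv2.imwrite('pics/w18.png',im[:,:,::-1]);np.savez('w18.npz',**c)
E
```

```text
24.65 [ 0.39742701 -0.24198304  0.04566357] 0.6994639726267483 [ 1.51549669 -0.38921115 -0.064723  ]
```

View pics/w18.png

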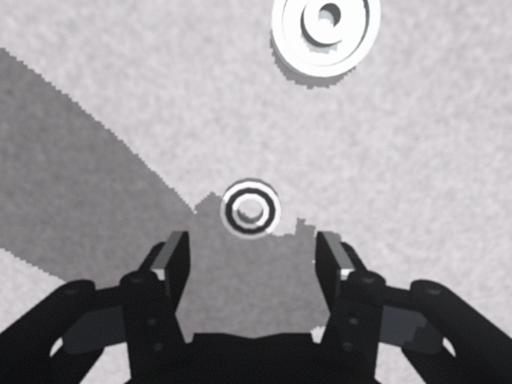

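Well centred. Descend and close.

>>> send_rows(rows=[[0,0,-0.1,0],[0,0,-0.16,0],[0,0,-0.185,0],[0,0,-0.185,0]])

```text
time: 25.3
eef_pos: [0.3968, -0.2419, -0.0104]
tcp_rot: [0.668, 0.744, -0.0, 0.0]
contact_force: [-0.1, 0.3, -0.5]
opening: 0.704
```

>>> send_rows(rows=[[0,0,0,0],[0,0,0,0],[0,0,0,0],[0,0,0,0],[0,0,0,0],[0,0,0,0]], jaw=1, newtons=50)

```text
time: 26.05
eef_pos: [0.3975, -0.2426, -0.0093]
tcp_rot: [0.668, 0.744, 0.0, 0.001]
contact_force: [-1.0, 0.8, 6.0]
opening: 0.434
```

```bash
python3 tip.py t19 -.014
```

```text
26.05 [ 0.39752063 -0.24264307 -0.00926891] 0.4339913880485405 [-0.96979515  0.80267909  5.95482306]
```

View pics/t19.png

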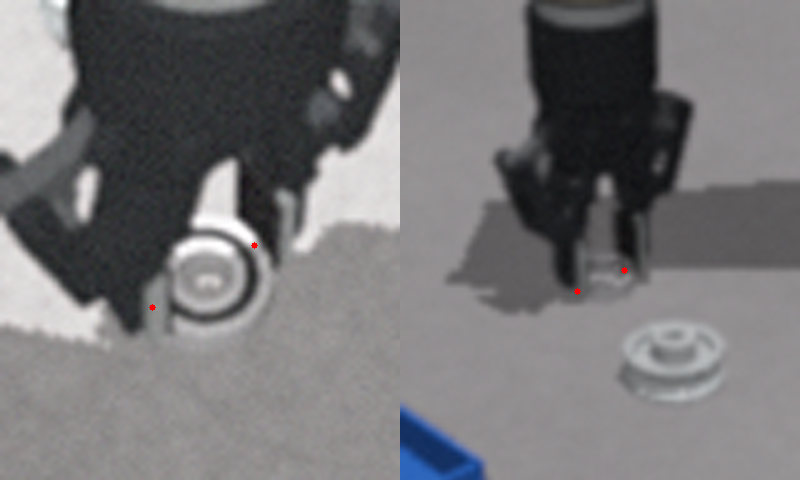

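>>> send_rows(rows=[[0,0,0.1,0],[0,0,0.27,0],[0,0,0.27,0],[0.842,0.067,0.27,0],[0.842,0.067,0.27,0],[0.842,0.067,0.27,0],[0.842,0.067,0.27,0],[0.842,0.067,0.27,0],[0.842,0.067,0.2,0],[0.842,0.067,0.2,0],[0.842,0.067,0.2,0]])

```text
time: 27.52
eef_pos: [0.6475, -0.2218, 0.0486]
tcp_rot: [0.669, 0.744, -0.0, -0.001]
contact_force: [0.6, -0.2, 0.0]
opening: 0.43
```

```bash
python3 tip.py t20 -.014
```

```text
27.525 [ 0.64754747 -0.22179723  0.04862106] 0.4301480690423704 [ 0.63504196 -0.19670411  0.03385888]
```

View pics/t20.png

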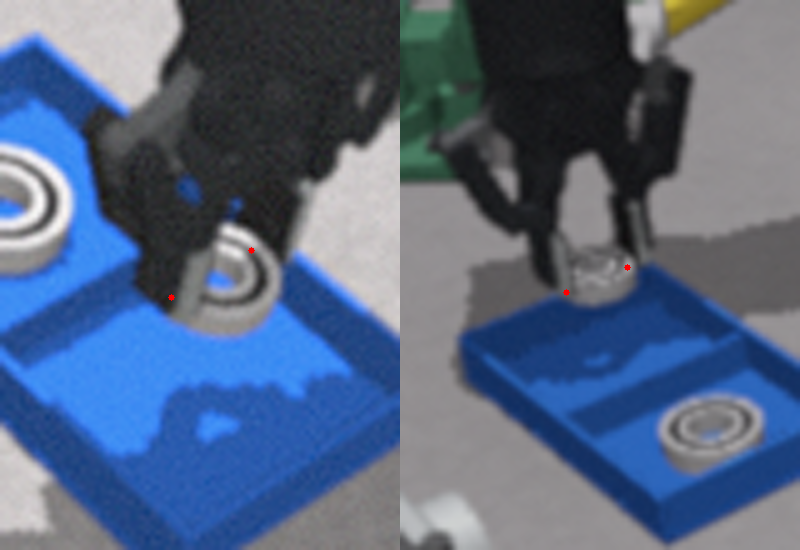

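>>> send_rows(rows=[[0,0,-0.1,0],[0,0,-0.16,0],[0,0,-0.18,0],[0,0,-0.18,0]])

```text
time: 28.12
eef_pos: [0.6494, -0.2219, -0.0042]
tcp_rot: [0.668, 0.744, 0.0, 0.0]
contact_force: [0.4, 0.3, -1.2]
opening: 0.432
```

>>> send_rows(rows=[[0,0,0,0],[0,0,0,0],[0,0,0,0],[0,0,0,0]], jaw=0.42, newtons=20)

```text
time: 28.62
eef_pos: [0.6492, -0.2217, -0.0045]
tcp_rot: [0.668, 0.744, 0.0, 0.0]
contact_force: [-0.4, 0.1, -0.4]
opening: 0.58
```

>>> send_rows(rows=[[0,0,0.1,0],[0,0,0.3,0],[0,0,0.6,0],[0,0,0.6,0],[-0.7,0.5,0.8,0],[-0.7,0.5,0.8,0],[-0.7,0.5,0.8,0],[-0.7,0.5,0.8,0],[-0.7,0.5,0.8,0],[-0.7,0.5,0.8,0]])

```text
time: 29.88
eef_pos: [0.4394, -0.0717, 0.236]
tcp_rot: [0.668, 0.744, 0.0, 0.001]
contact_force: [-0.9, -0.1, 0.3]
opening: 0.582
```

Run:
```python
from h import *
s=monitor.get_state();print(s['time'],s['eef_pos'])
o=[]
for n in("side","scene","wrist"):
    im=imaging.read_camera(n)[:,:,::-1].copy();cv2.imwrite(f'pics/f_{n}.png',im);o.append(im)
cv2.imwrite('pics/f_s.png',cv2.resize(o[0][90:310,140:440],None,fx=2.6,fy=2.6,interpolation=cv2.INTER_CUBIC))
cv2.imwrite('pics/f_c.png',cv2.resize(o[1][125:290,130:350],None,fx=3.6,fy=3.6,interpolation=cv2.INTER_CUBIC))
```

```text
29.875 [ 0.43935825 -0.07167033  0.23603078]
```

View pics/f_s.png

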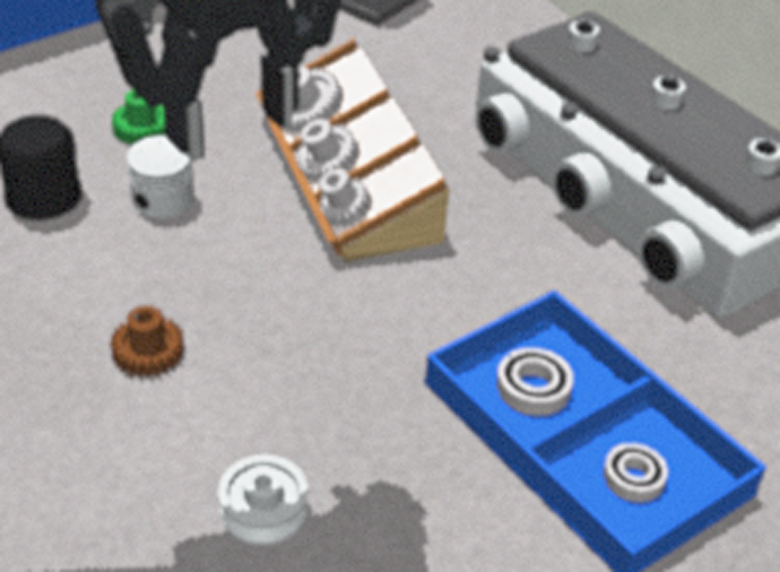

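View pics/f_c.png

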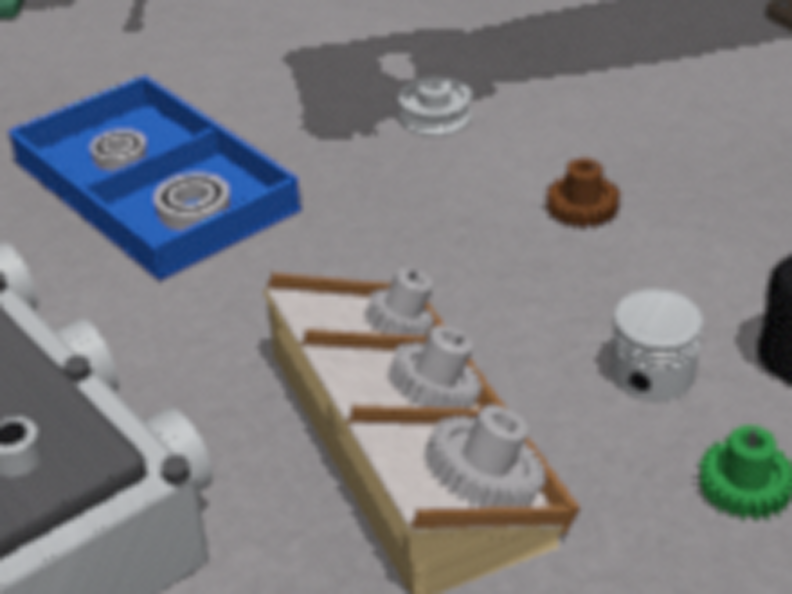

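View pics/f_wrist.png

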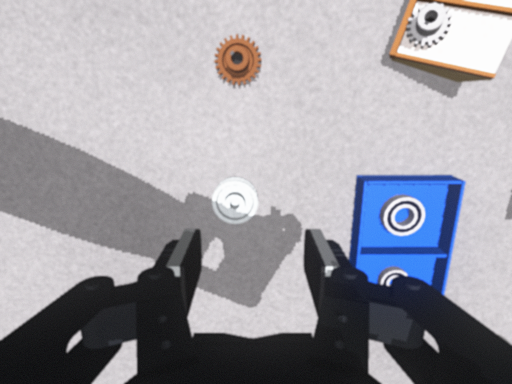

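Run:
```python
from h import *
S=imaging.calibration("side");C=imaging.calibration("scene")
D=lambda x,y:(x/3.6+130,y/3.6+125)
E_=lambda x,y:(x/2.6+140,y/2.6+90)
o=np.array([.650,.1525,0]);ex=np.array([.984,-.179,0]);ey=np.array([.179,.984,0]);a=np.radians(25)
for n,r,y,q,p in(('L',.032,.064,D(503,420),None),('M',.026,-.012,D(452,340),E_(317,131)),('S',.020,-.076,D(413,279),E_(336,180))):
    x=-.045+r*np.cos(a)-.036*np.sin(a);z=.016+r*np.sin(a)+.036*np.cos(a)
    P=two(S,p,C,q)[0] if p else onz(C,*q,z)
    d=P-o;print(n,'exp',np.round([x*1e3,y*1e3,z*1e3],1),'meas',np.round([d@ex*1e3,d@ey*1e3,P[2]*1e3],1))
```

```text
L exp [-31.2  64.   62.2] meas [-33.5  63.2  62.2]
M exp [-36.7 -12.   59.6] meas [-38.3 -12.2  57.5]
S exp [-42.1 -76.   57.1] meas [-43.  -75.6  55.5]
```

All within about 2 mm of what is expected, so I'm handing it in.

```bash
python3 -c "
from plant import workorder
print(workorder.sign_off())"
```

```text
the job is handed in; nothing more can be done
None
```

The job is handed in at about 30 s of the 106 s allowed. The large, medium and small gears are in their bays, hub up. They went in first, then the large and small bearings, one in each tray compartment.

**Final checks**
- **Gears:** the hub tops are within about 2–3 mm of where a gear lying flat against the lip should put them. For the medium and small gears this came from two views. For the large gear it came from the scene view alone, with the height assumed, because the gripper hid it from the side camera.
- **Bearings:** both look flat in the pictures.
- **Other items:** the pulley, piston, oil filter and both look-alikes show no sign of being moved. I judged this by eye.
- **Robot:** the arm ended well clear of everything.

**What disagreed or failed**
- **Fingertip position:** in the pictures the fingertips stood about 15 mm behind the TCP, not 17 mm ahead of it as stated. I set all the grasp heights from the pictures.
- **Large gear placement:** I tried pressing the large gear flat while still gripping it, but it did not tilt, and the wrist force rose to about 25 N. I backed off and let it go, and it settled against the lip.
- **Tray position:** early estimates of the tray's y differed by up to about 10 mm between views. I used a closer wrist-camera measurement before placing the bearings.

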